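Stand the open joss-stick canister in the row and snap its cap home

TASK

Stand the open joss-stick canister upright on the raised step at either end of the row of two capped ones, in line with them and with the same gap as between those two. Then press its loose cap down over the neck until it snaps home, and keep pressing down firmly on the cap after the click so that the seal takes: finish with the hand still pressing on it, not letting go. Leave everything else on the altar where it stands.

Things in the scene. Friction and masses are not known exactly. Their poses are not given: they have to be found in the camera images.
- canister_center (a point): Centre (half-way up) of the open canister: loose, clear plastic with joss sticks inside, 0.19 to 0.30 kg. Round body 56 mm in diameter, 70 mm tall, and on it a white neck, 92 mm tall in all: this point is 46 mm above its foot, 24 mm below the shoulder. z axis up along the neck; any yaw. It starts upright without its cap on the shelf (z = 0), in front of the step, at the left or right.
- canister_neck (a point): Centre of the top rim of that canister's neck, 46 mm above canister_center; z axis up. The neck is 34 mm in diameter; its top 6 mm tapers to 27 mm to guide the cap. Four small sprung beads stand out of it to 41 mm in diameter, centred 13 mm below the rim; the cap's lip must be forced down over them.
- cap_center (a point): Centre (half-way up) of the loose white cap: 50 mm in diameter, 24 mm tall, 0.03 kg, flat closed top (z axis up), inward lip 37 mm in inner diameter below. Starts mouth down on the shelf (z = 0), on the other side from the canister. Going down it meets the beads about 4 mm above canister_neck, resists with about 10 N, gives way (click) and lands on the rim: home is 8 mm below canister_neck.
- mate_a_center (a point): Centre (half-way up, 48 mm above its foot) of one of the two capped canisters in the row on the step: same body (56 mm in diameter, 70 mm tall) with its cap on, 96 mm tall in all, loose, about 0.24 kg. It is the right-hand one seen from the robot. Its axes are parallel to those of the step.
- mate_b_center (a point): The same point of the other capped canister, the left-hand one seen from the robot; it stands 86 mm from mate_a, centre to centre, along the step (30 mm gap).
- step_top (a point): Centre of the top face of the raised step on which the row stands: fixed grey steel step 100 mm deep (its x axis, pointing away from the robot), 380 mm long (its y axis, to the robot's left), its top 40 mm above the shelf. The row runs along y on the centre line x = 0 of this frame; both ends of the row have room for one more canister.
- bell_center (a point): Bystander, loose: stainless hand bell standing on its rim, 64 mm in diameter, 90 mm tall with its wooden handle up; this point is half-way up. It stands on the shelf between the canister and the cap.
- lion_center (a point): Bystander, loose: resin lion figurine on a plinth 75 x 52 mm, 96 mm tall; this point is 46 mm up.
- jar_center (a point): Bystander, loose: blue-and-white porcelain jar with lid, 116 mm in diameter, 154 mm tall; this point is half-way up.
- screwtop_center (a point): Bystander, loose: larger clear canister with a grey screw-top lid, 90 mm in diameter, 126 mm tall; this point is half-way up.
- cup_center (a point): Bystander, loose: small white porcelain tea cup, 58 mm in diameter, 46 mm tall; this point is half-way up.
Mind the look-alikes: they are no part of the job. Leave any green or yellow look-alike of the part that bears mate_a_center alone. What is shaped like the part that bears canister_center but orange is not meant.

How it is judged:
By the outcome, as a careful person would: the job done as asked, in the order asked, and still so for the second after the job is handed in, while the arm keeps its last pose, push and grip.
It also fails if it takes over 64 s, if anything falls off the work surface, if the arm or the gripper's body presses on something with over 40 N, if the wrist force passes 120 N, or if a joint passes its speed limit or range.

ROBOT

A 6-joint arm with a two-finger parallel gripper is mounted at the origin on the work surface. World frame = base frame: x ahead of the robot, y to its left, z up, the work surface at z = 0. Lengths are in m, angles in rad, forces in N, time in s.
With the tool pointing down it reaches from about 0.35 to 0.875 m from the base axis. Payload 15.5 kg.
Tool frame: the origin (TCP) lies on the centre line of the jaws, within the pads' length; the fingertips stand 19 mm ahead of it and the grasp point (between the pads) is the TCP; z points along the fingers, y is the direction in which the jaws open and shut (so a half turn about z gives the same grasp; the last joint's range is limited). The gripper opens to 85 mm and grips with 20 to 120 N. Pads are 22 mm wide; open, the fingers measure 114 mm over their backs; the gripper's body (76 mm by 85 mm) begins 54 mm behind the grasp point. The pads swing forward as they close: fully open they stand 13 mm farther back than shut.
Start: joints at [-1.343, 0.494, 1.345, -0, 1.302, -0.096], TCP at [0.198, -0.593, 0.25] pointing down, gripper open.
Joint ranges: [-2.91, 2.91], [-0.82, 2.16], [0.22, 2.67], [-1.22, 4.37], [0.12, 2.79], [-3.08, 3.08]. Speed limits (rad/s): [1.89, 1.89, 2.57, 3.01, 3.01, 3.01].

INTERFACE

Orientations are given as a unit quaternion [w, x, y, z].
In Python, from cell import env, vision, ticket gives the robot as it stands.
- The arm moves only by the shell command python3 -m inch 'ROWS' [OPENING] [FORCE]. ROWS is JSON, a list of rows, each a list of 2 entries, a list of its own where there are three numbers: the shift along the tool's x, y, z as a fraction of full scale, then the turn, a rotation vector about the tool's x, y, z as a fraction of full scale. A call has 1 to 12 rows; each row is the pose to reach, as a shift and turn from the pose commanded when the call began, along the tool's axes at that moment; what a row does not reach only later rows make up. Full scale, the value 1, is 20 cm for a shift and 90 degrees for a turn. A row lasts 1/10 s, in which the tool goes at most 50 mm and 8.59 degrees, less where a joint would pass 70% of its speed; a pose out of reach is approached as far as the arm can. A call with a number of a shift or a turn outside -1 to 1 is refused whole. A call with a gripper value outside its range is refused whole. OPENING is the gripper command: -1 is shut, 1 is fully open, values between are in proportion, set as the call begins (- or left out, the last holds). The fingers move at their own pace and stop on an object; FORCE is the grip in N (left out, the last holds). Time passes only in rows, so rows that repeat a pose let the fingers close. It gives the time, the measured TCP pose, the force and the opening at its end, in the units of the state.
- env.sense(): the state, without advancing time (a new reading comes with each control period).
- vision.read_camera(name): name is "scene" or "side" or "wrist"; returns a dict with "img" (384x512x3 uint8, blue, green, red), "fovy" (degrees; the focal length in pixels is half the picture's height over the tangent of half this angle, whatever the lens; pixels are square), "cx", "cy" (the principal point, pixels), "eye" and "orientation" of the camera in the world; the wrist camera has in their place "T_tool_cam" (4x4, takes a point from camera to tool coordinates, whose origin is the TCP and whose axes are the flange's). Camera axes: x right, y down, z forward; pixel columns grow to the right and rows downward; lengths in m; the calibration is good to about 2 mm. A picture is of the moment at which its call begins: read the wrist's pose just before it. There is no depth.
- ticket.finish_job(): hands the job in, once; it reports no verdict.
The state is a dict: "clock": time; "joint_pos": joint angles; "joint_velocities": joint speeds; "joint_efforts": joint torques, N m; "tool_pos": TCP position; "eef_rot": TCP orientation; "force": force on the tool from outside, world axes, zero at the start; "ft_torque": the same for the moment, N m; "grip_width": finger opening in m.
Only numpy, scipy, OpenCV 4.12 (cv2) and the standard library are available. Lean on these libraries where they do the work, as an engineer would, in place of code of your own. Each camera call takes 0.05 s, during which the arm holds its last target. There are 200 camera calls.

## Working session

There is one attempt and no reset: what is moved stays moved. The work goes in short steps, Python scripts to look and compute and a shell command to move; the robot and the scene stay as the last step left them, time stands still between calls to the robot, and variables do not carry over. Pictures are saved under pics/ and viewed, about 8 in all and at most 12, crops included, and the job is handed in when it is done.

```bash
ls; mkdir -p pics
python3 - <<'E'
from cell import env, vision
import cv2
print(env.sense())
for n in ("scene","side"):
    c=vision.read_camera(n); cv2.imwrite(f"pics/{n}0.png",cv2.resize(c["img"],(800,600),interpolation=cv2.INTER_CUBIC))
    print(n,{k:v for k,v in c.items() if k!="img"})
E
```

```text
pics
{'clock': 0.0, 'joint_pos': array([-1.34349434e+00,  4.94185635e-01,  1.34615860e+00,  8.23243033e-06,
        1.30252342e+00, -9.55043242e-02]), 'joint_velocities': array([-0.00083491,  0.00069917,  0.00023383,  0.00130111,  0.00041405,
        0.00133533]), 'joint_efforts': array([ 2.49238074e-03, -8.82141066e+01, -3.83858013e+01, -1.59224128e-04,
        9.99323413e-03, -1.79336371e-05]), 'tool_pos': array([ 0.19818994, -0.59236625,  0.24968942]), 'eef_rot': array([-6.36377902e-04,  9.87002738e-01,  1.60702171e-01, -3.80204571e-05]), 'force': array([-0.34964695, -0.5125933 ,  0.34973693]), 'ft_torque': array([ 0.03782966,  0.04410426, -0.00544208]), 'grip_width': 0.08541423193223613}
scene {'fovy': 55.21467157663039, 'cx': 255.1086404302341, 'cy': 194.00541111221906, 'eye': array([ 1.27698216, -0.31223622,  0.98890591]), 'orientation': array([-0.29232555,  0.77704876,  0.52116419, -0.19781023])}
side {'fovy': 57.4953732464141, 'cx': 256.3425386566481, 'cy': 191.52439023052742, 'eye': array([0.1423498 , 0.64100359, 0.95139529]), 'orientation': array([ 0.09804791, -0.2544758 ,  0.90169917, -0.33551048])}
```

View pics/scene0.png

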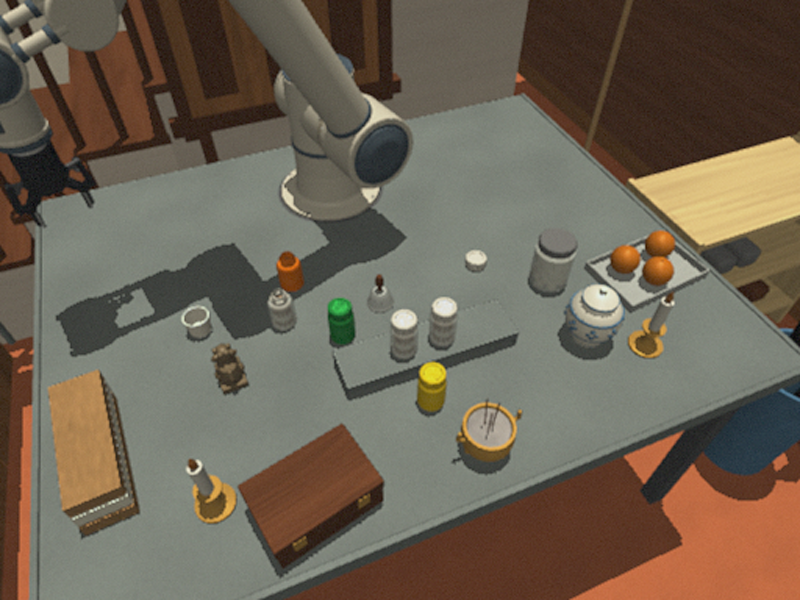

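View pics/side0.png

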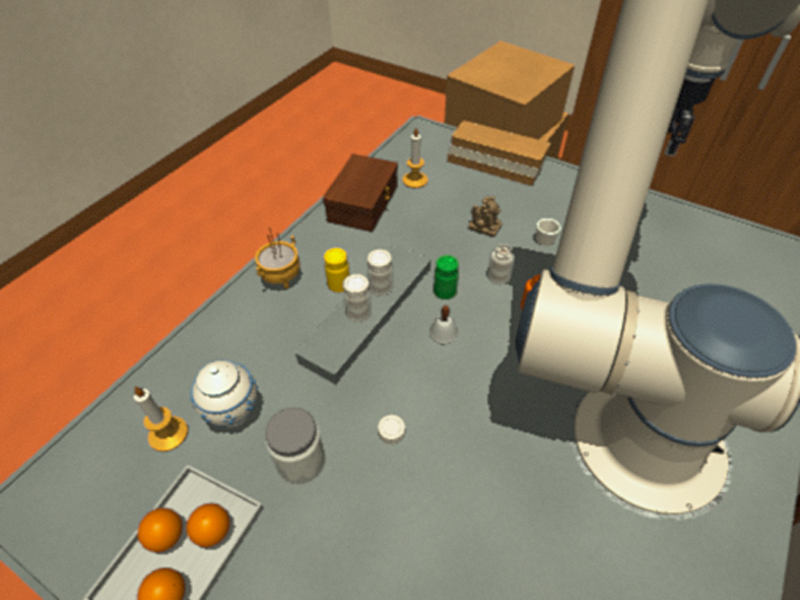

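Scene picture (800x600): open canister (white neck, clear) at (281,310), orange look-alike at (289,270), green (341,322), yellow (432,387), capped mates at (404,335) and (443,322), cap (476,260), bell (379,292). The clear one at (281,310) is the one meant, since the others are coloured or capped. I'll confirm with enlarged crops and measure.

```bash
cat > h.py <<'E'
import numpy as np, cv2
from scipy.spatial.transform import Rotation as R
from scipy.optimize import least_squares
from cell import env, vision
def rot(q): return R.from_quat([q[1],q[2],q[3],q[0]]).as_matrix()
def cam(n):
    s=env.sense(); c=vision.read_camera(n)
    f=192/np.tan(np.radians(c["fovy"])/2)
    if n=="wrist":
        T=np.eye(4);T[:3,:3]=rot(s["eef_rot"]);T[:3,3]=s["tool_pos"];T=T@np.array(c["T_tool_cam"])
        Rm,e=T[:3,:3],T[:3,3]
    else: Rm,e=rot(c["orientation"]),np.array(c["eye"])
    return dict(img=c["img"],f=f,cx=c["cx"],cy=c["cy"],R=Rm,e=e)
def proj(c,p):
    q=(np.asarray(p,float)-c["e"])@c["R"]
    return np.stack([c["cx"]+c["f"]*q[...,0]/q[...,2],c["cy"]+c["f"]*q[...,1]/q[...,2]],-1)
def onz(c,uv,z):
    d=c["R"]@np.array([(uv[0]-c["cx"])/c["f"],(uv[1]-c["cy"])/c["f"],1.]); return c["e"]+d*(z-c["e"][2])/d[2]
def crop(c,x0,y0,w,h,name):
    k=min(800/w,600/h); im=cv2.resize(c["img"][y0:y0+h,x0:x0+w],None,fx=k,fy=k,interpolation=cv2.INTER_CUBIC)
    for x in range(-(-x0//20)*20,x0+w,20):
        cv2.line(im,(int((x-x0)*k),0),(int((x-x0)*k),6),(0,0,255),1);cv2.putText(im,str(x),(int((x-x0)*k),18),0,.4,(0,0,255))
    for y in range(-(-y0//20)*20,y0+h,20):
        cv2.line(im,(0,int((y-y0)*k)),(6,int((y-y0)*k)),(0,0,255),1);cv2.putText(im,str(y),(8,int((y-y0)*k)+4),0,.4,(0,0,255))
    cv2.imwrite("pics/"+name,im)
E
python3 - <<'E'
from h import *
crop(cam("scene"),165,145,180,120,"s1.png")
crop(cam("side"),185,140,160,150,"d1.png")
E
```

```text
(no output)
```

View pics/s1.png

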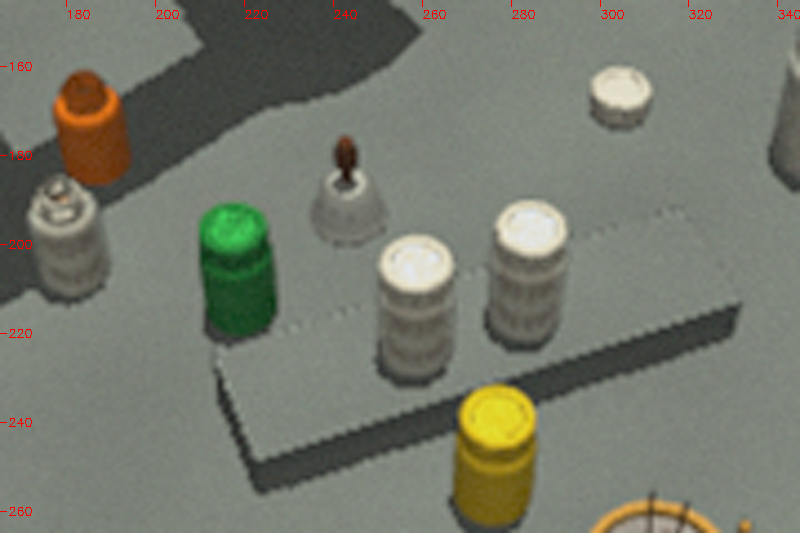

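View pics/d1.png

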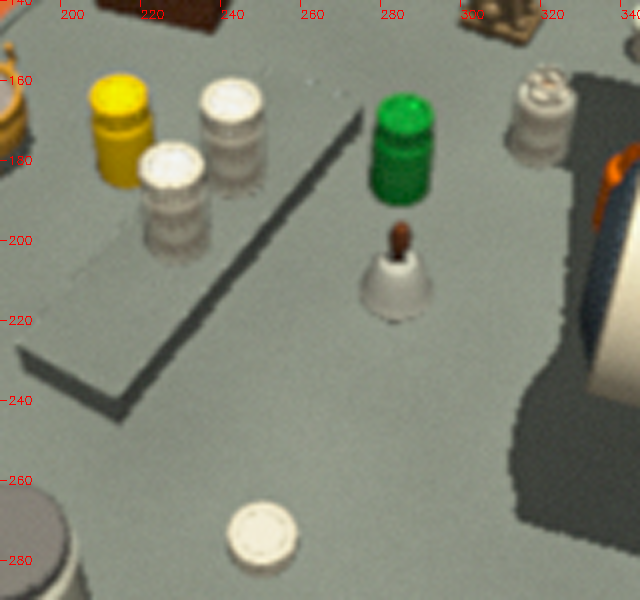

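The crops confirm it: the clear open canister with joss-stick tips showing is at scene (179,190) and side (321,163); the orange and green lookalikes are apart; the step's left end (robot's left) is free. I'll work out positions from both views.

Run:
```python
from h import *
s=cam("scene");d=cam("side")
S=lambda u,v:(165+u/4.444-.5+.11,145+v/4.444-.5+.11); D=lambda u,v:(185+u/4-.375,140+v/4-.375)
it={"a":(.136,S(418,263),D(232,100)),"b":(.136,S(532,227),D(173,164)),"cap":(.024,S(622,89),D(262,532)),"can_neck":(.092,S(62,190),D(547,84)),
"green":(.096,S(237,228),D(406,110)),"bellTop":(.09,S(346,140),D(401,225)),
"nr":(.04,S(218,352),D(362,108)),"fr":(.04,S(255,463),None),"fl":(.04,S(741,304),D(20,346)),"nl":(.04,S(684,208),D(118,402))}
P={}
for k,(z,a,b) in it.items():
    p=onz(s,a,z); q=onz(d,b,z) if b else None; P[k]=p if q is None else (p+q)/2
    print(k,p.round(4),None if q is None else q.round(4))
v=P["b"]-P["a"]; print("ab",np.linalg.norm(v),np.degrees(np.arctan2(v[1],v[0])))
for i,j in (("nr","nl"),("fr","fl")):
    w=P[j]-P[i]; print(i,j,np.linalg.norm(w),np.degrees(np.arctan2(w[1],w[0])))
c=vision.read_camera("wrist");print(np.array(c["T_tool_cam"]).round(4),c["fovy"],c["cx"],c["cy"])
```

```text
a [ 0.6222 -0.0353  0.136 ] [ 0.6178 -0.0346  0.136 ]
b [0.6223 0.0502 0.136 ] [0.6185 0.05   0.136 ]
cap [0.425  0.2345 0.024 ] [0.42   0.2359 0.024 ]
can_neck [ 0.4223 -0.239   0.092 ] [ 0.4179 -0.2315  0.092 ]
green [ 0.511  -0.1311  0.096 ] [ 0.5066 -0.1353  0.096 ]
bellTop [ 0.4526 -0.0243  0.09  ] [ 0.4504 -0.0239  0.09  ]
nr [ 0.5708 -0.1701  0.04  ] [ 0.5662 -0.1674  0.04  ]
fr [ 0.6706 -0.1759  0.04  ] None
fl [0.676  0.2017 0.04  ] [0.6663 0.2056 0.04  ]
nl [0.5759 0.2088 0.04  ] [0.5687 0.2076 0.04  ]
ab 0.08506922662632271 89.74598847122466
nr nl 0.3770114024165665 89.41960964546124
fr fl 0.37963490307700193 89.91444866361316
[[-9.000e-04 -9.589e-01 -2.836e-01  7.240e-02]
 [ 1.000e+00 -1.000e-03  2.000e-04  9.000e-04]
 [-4.000e-04 -2.836e-01  9.589e-01 -1.231e-01]
 [ 0.000e+00  0.000e+00  0.000e+00  1.000e+00]] 58.51370623381875 253.5733155729755 191.99190967871198
```

```bash
cat >> h.py <<'E'
def row(p,th):
    """shift,turn for TCP target p, tool x at world angle th deg, pointing down"""
    s=env.sense(); A=rot(s["eef_rot"]); a=np.radians(th)
    B=np.array([[np.cos(a),np.sin(a),0],[np.sin(a),-np.cos(a),0],[0,0,-1]])
    return (A.T@(np.array(p)-s["tool_pos"])/.2).round(4), (R.from_matrix(A.T@B).as_rotvec()/(np.pi/2)).round(4)
E
python3 - <<'E'
from h import *
s=cam("scene")
S=lambda u,v:(165+u/4.444-.39,145+v/4.444-.39)
for n,p in (("orange",(84,85)),("can",(62,190))): print(n,onz(s,S(*p),.092).round(4))
print(onz(s,(230/1.5625,350/1.5625),.09),"lion"); print(onz(s,(197/1.5625,312/1.5625),.046),"cup")
for th in (0,18.5,90): print(th,row((.42,-.235,.25),th))
E
```

```text
orange [ 0.3191 -0.1947  0.092 ]
can [ 0.4223 -0.239   0.092 ]
[ 0.53163947 -0.3650931   0.09      ] lion
[ 0.3659303  -0.41344324  0.046     ] cup
0 (array([ 1.6188e+00, -1.3442e+00,  1.2000e-03]), array([-1.000e-04,  0.000e+00,  2.055e-01]))
18.5 (array([ 1.6188e+00, -1.3442e+00,  1.2000e-03]), array([-0.0001,  0.    , -0.0001]))
90 (array([ 1.6188e+00, -1.3442e+00,  1.2000e-03]), array([-1.000e-04, -1.000e-04, -7.945e-01]))
```

```bash
python3 -m inch '[[[0.81,-0.672,0],[0,0,0]],[[0.81,-0.672,0],[0,0,0]],[[0.81,-0.672,0],[0,0,0]],[[0.81,-0.672,0],[0,0,0]],[[0.81,-0.672,0],[0,0,0]]]' 1 40; python3 -m inch '[[[0.81,-0.672,0],[0,0,0]],[[0.81,-0.672,0],[0,0,0]],[[0.81,-0.672,0],[0,0,0]],[[0.81,-0.672,0],[0,0,0]],[[0.81,-0.672,0],[0,0,0]],[[0.81,-0.672,0],[0,0,0]],[[0.81,-0.672,0],[0,0,0]]]'
python3 - <<'E'
from h import *
c=cam("wrist"); n=proj(c,[.42,-.235,.092]);print(n,env.sense()["tool_pos"],env.sense()["clock"])
x,y=int(n[0]),int(n[1]); x0=max(0,min(512-200,x-100));y0=max(0,min(384-150,y-75))
crop(c,x0,y0,200,150,"w1.png");print(x0,y0)
np.save("w1.npy",c,allow_pickle=True)
E
```

```text
clock: 0.9
tool_pos: [0.3109, -0.4098, 0.2504]
eef_rot: [-0.001, 0.987, 0.162, 0.0]
force: [0.8, -0.0, -0.1]
grip_width: 0.0853
clock: 1.6
tool_pos: [0.4201, -0.2358, 0.2503]
eef_rot: [0.0, 0.987, 0.161, -0.0]
force: [0.3, -0.9, -0.2]
grip_width: 0.0855
[251.35352157 179.5492141 ] [ 0.41987148 -0.23612098  0.25026689] 1.65
151 104
```

View pics/w1.png

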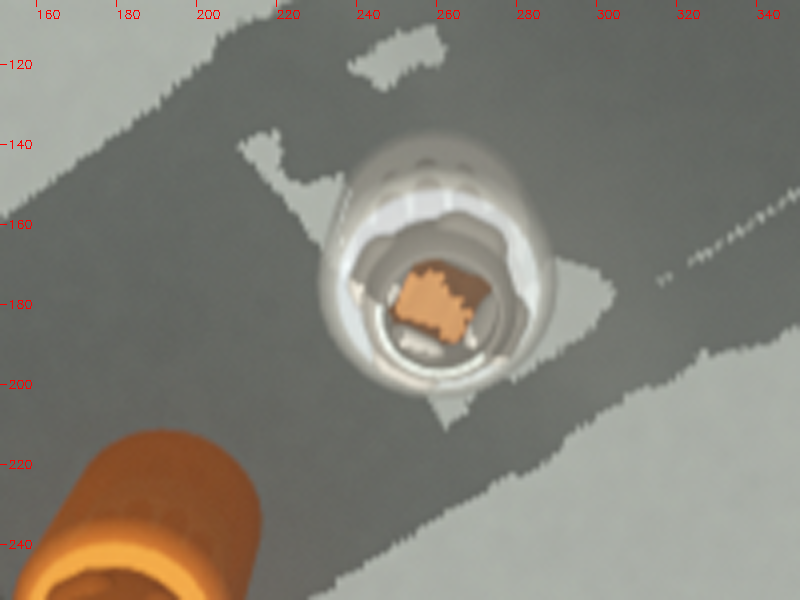

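Wrist view: the canister's rim centre is at about (261,184.5) px, about 9 mm off my estimate.

Run:
```python
from h import *
c=np.load("w1.npy",allow_pickle=True).item()
p=onz(c,(260.8,184.2),.092);print(p, onz(c,(260.3,177),.068))
print(row((p[0],p[1],.05),18.5))
```

```text
[ 0.41866825 -0.24390797  0.092     ] [ 0.41899643 -0.24384747  0.068     ]
(array([-0.0178,  0.0347,  1.0013]), array([ 0.0002,  0.0001, -0.0006]))
```

```bash
python3 -m inch '[[[-0.018,0.035,0.1],[0,0,0]],[[-0.018,0.035,0.3],[0,0,0]],[[-0.018,0.035,0.5],[0,0,0]],[[-0.018,0.035,0.7],[0,0,0]],[[-0.018,0.035,0.85],[0,0,0]],[[-0.018,0.035,0.93],[0,0,0]],[[-0.018,0.035,0.99],[0,0,0]],[[-0.018,0.035,0.99],[0,0,0]],[[-0.018,0.035,0.99],[0,0,0]]]' && python3 -m inch '[[[0,0,0],[0,0,0]],[[0,0,0],[0,0,0]],[[0,0,0],[0,0,0]],[[0,0,0],[0,0,0]],[[0,0,0],[0,0,0]],[[0,0,0],[0,0,0]],[[0,0,0],[0,0,0]],[[0,0,0],[0,0,0]]]' -1 40
```

```text
clock: 2.55
tool_pos: [0.4191, -0.2435, 0.0527]
eef_rot: [0.0, 0.987, 0.16, 0.0]
force: [0.6, -0.0, 0.5]
grip_width: 0.0854
clock: 3.35
tool_pos: [0.4194, -0.2431, 0.0532]
eef_rot: [0.001, 0.987, 0.161, 0.001]
force: [-1.7, -0.1, 11.2]
grip_width: 0.0551
```

```bash
python3 -m inch '[[[0,0,-0.1],[0,0,0]],[[0,0,-0.3],[0,0,0]],[[0,0,-0.5],[0,0,-0.09]],[[0,0,-0.7],[0,0,-0.18]],[[0,0,-0.85],[0,0,-0.27]],[[0,0,-0.94],[0,0,-0.36]],[[0,0,-0.94],[0,0,-0.45]],[[0,0,-0.94],[0,0,-0.54]],[[0,0,-0.94],[0,0,-0.63]],[[0,0,-0.94],[0,0,-0.72]],[[0,0,-0.94],[0,0,-0.795]],[[0,0,-0.94],[0,0,-0.795]]]'
python3 - <<'E'
from h import *
print(row((.62,.14,.24),90),env.sense()["grip_width"],env.sense()["force"])
E
```

```text
clock: 4.55
tool_pos: [0.4189, -0.2426, 0.2406]
eef_rot: [0.0, 0.706, 0.708, 0.0]
force: [0.5, 0.4, -2.2]
grip_width: 0.055
(array([1.9097, 1.0115, 0.0029]), array([0.0002, 0.0001, 0.0021])) 0.055029692696999734 [ 0.50975289  0.39148004 -2.20464316]
```

```bash
python3 -m inch '[[[0.2,0.1,0],[0,0,0]],[[0.4,0.2,0],[0,0,0]],[[0.6,0.32,0],[0,0,0]],[[0.8,0.42,0],[0,0,0]],[[0.96,0.505,0],[0,0,0]],[[0.96,0.505,0],[0,0,0]]]' && python3 -m inch '[[[0.2,0.1,0],[0,0,0]],[[0.4,0.2,0],[0,0,0]],[[0.6,0.32,0],[0,0,0]],[[0.8,0.42,0],[0,0,0]],[[0.9,0.48,0],[0,0,0]],[[0.95,0.505,0],[0,0,0]],[[0.95,0.505,0],[0,0,0]],[[0.95,0.505,0],[0,0,0]]]'
python3 - <<'E'
from h import *
c=cam("wrist");np.save("w2.npy",c,allow_pickle=True)
print(env.sense()["tool_pos"],proj(c,[[.62,-.035,.136],[.62,.05,.136],[.62,.1355,.04],[.67,.2,.04]]))
crop(c,0,0,512,384,"w2.png")
E
```

```text
clock: 5.15
tool_pos: [0.5213, -0.0472, 0.2405]
eef_rot: [0.0, 0.707, 0.707, 0.001]
force: [0.3, -0.6, -1.7]
grip_width: 0.055
clock: 5.95
tool_pos: [0.6202, 0.1383, 0.2403]
eef_rot: [-0.0, 0.707, 0.707, -0.0]
force: [-0.3, -0.2, -1.5]
grip_width: 0.0552
[0.62022818 0.13805363 0.24031844] [[253.04139839 394.57254229]
 [252.79858338 307.10631458]
 [252.85547164 170.45512188]
 [307.48937244 101.32949248]]
```

View pics/w2.png

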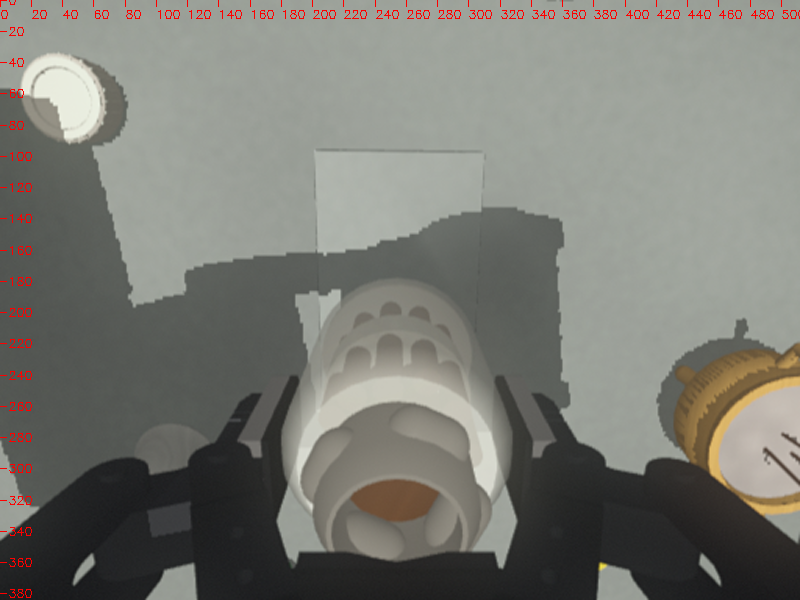

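Wrist view: the held canister is upright and its base is over the step; the step's end edge runs (315,149)-(484,152), and the cap's top is at (60,95) in the picture.

Run:
```python
from h import *
c=np.load("w2.npy",allow_pickle=True).item()
k=1.5625; q=lambda u,v,z:onz(c,((u+.5)/k-.5,(v+.5)/k-.5),z)
for n,p in dict(nl=(315,149,.04),fl=(484.5,152,.04),n2=(320,330,.04),f2=(477,330,.04),capc=(62,96,.024)).items(): print(n,q(*p).round(4))
print(row((.62,.1365,.0945),90),proj(c,[.42,.235,.024])*k)
```

```text
nl [0.5735 0.2056 0.04  ]
fl [0.672  0.2037 0.04  ]
n2 [0.5716 0.094  0.04  ]
f2 [0.6722 0.0939 0.04  ]
capc [0.4222 0.2359 0.024 ]
(array([-0.0075, -0.0008,  0.7291]), array([-0.0003,  0.0002, -0.0007])) [58.3344393  97.38451021]
```

```bash
python3 -m inch '[[[-0.0075,0.009,0.1],[0,0,0]],[[-0.0075,0.009,0.25],[0,0,0]],[[-0.0075,0.009,0.4],[0,0,0]],[[-0.0075,0.009,0.53],[0,0,0]],[[-0.0075,0.009,0.63],[0,0,0]],[[-0.0075,0.009,0.69],[0,0,0]],[[-0.0075,0.009,0.72],[0,0,0]],[[-0.0075,0.009,0.726],[0,0,0]],[[-0.0075,0.009,0.726],[0,0,0]],[[-0.0075,0.009,0.726],[0,0,0]]]' && python3 -m inch '[[[0,0,0.003],[0,0,0]],[[0,0,0.006],[0,0,0]],[[0,0,0.006],[0,0,0]]]'
```

```text
clock: 7.0
tool_pos: [0.6231, 0.1379, 0.0961]
eef_rot: [0.0, 0.707, 0.707, 0.001]
force: [0.4, 0.4, -1.6]
grip_width: 0.0551
clock: 7.3
tool_pos: [0.6226, 0.1379, 0.094]
eef_rot: [0.0, 0.707, 0.707, 0.0]
force: [-0.0, 0.7, -1.9]
grip_width: 0.055
```

```bash
python3 -m inch '[[[-0.007,0,0],[0,0,0]],[[-0.007,0,0.003],[0,0,0]],[[-0.007,0,0.006],[0,0,0]],[[-0.007,0,0.006],[0,0,0]]]'
python3 - <<'E'
from h import *
c=cam("scene");crop(c,200,150,150,110,"s2.png");np.save("s2.npy",c,allow_pickle=True)
E
```

```text
clock: 7.7
tool_pos: [0.6226, 0.1363, 0.0933]
eef_rot: [0.0, 0.707, 0.707, 0.0]
force: [-4.0, -1.8, 8.4]
grip_width: 0.0547
```

View pics/s2.png

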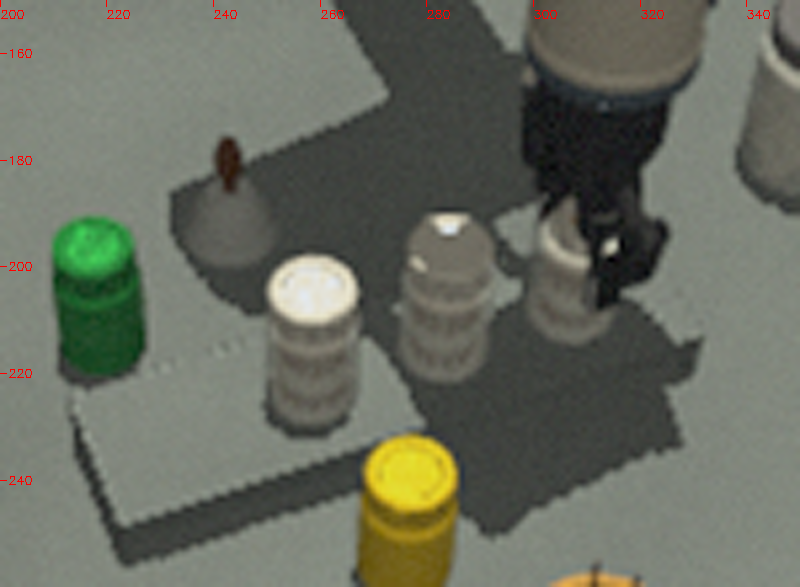

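The canister stands on the step at the left end; foot bottoms read at (308,437), (444,382) and (571,342) in the crop.

Run:
```python
from h import *
c=np.load("s2.npy",allow_pickle=True).item();k=800/150
# model projection: silhouette extents of body (dia 56, z .04...11)
t=np.linspace(0,2*np.pi,90)
def ext(x,y):
    P=np.array([[x+.028*np.cos(a),y+.028*np.sin(a),z] for a in t for z in (.04,.108)]);u=(proj(c,P)+.5-[200,150])*k
    return u[:,0].min().round(),u[:,0].max().round(),u[:,1].max().round()
for n,p in dict(a=(.622,-.0355),b=(.622,.0505),c=(.6225,.1363)).items(): print(n,ext(*p))
```

```text
a (np.float64(266.0), np.float64(363.0), np.float64(429.0))
b (np.float64(398.0), np.float64(498.0), np.float64(385.0))
c (np.float64(524.0), np.float64(627.0), np.float64(343.0))
```

```bash
python3 -m inch '[[[0,0,0],[0,0,0]],[[0,0,0],[0,0,0]],[[0,0,0],[0,0,0]],[[0,0,0],[0,0,0]],[[0,0,0],[0,0,0]],[[0,0,0],[0,0,0]]]' 1 && python3 -m inch '[[[0,0,-0.1],[0,0,0]],[[0,0,-0.3],[0,0,0]],[[0,0,-0.5],[0,0,0]],[[-0.1,0,-0.7],[0,0,0]],[[-0.25,0,-0.85],[0,0,0]],[[-0.45,0,-0.95],[0,0,0]],[[-0.55,0,-0.95],[0,0,0]],[[-0.55,0,-0.95],[0,0,0]],[[-0.55,0,-0.95],[0,0,0]]]'
python3 - <<'E'
from h import *
c=cam("wrist");np.save("w3.npy",c,allow_pickle=True)
P=[[.622,-.0355,.136],[.622,.0505,.136],[.6225,.1363,.132]]
u=proj(c,P);print(env.sense()["tool_pos"],u)
crop(c,150,60,400-150,190,"w3.png") if u[:,1].max()<250 else crop(c,130,0,512-260,384,"w3.png")
E
```

```text
clock: 8.35
tool_pos: [0.6225, 0.1365, 0.0926]
eef_rot: [-0.0, 0.707, 0.707, -0.0]
force: [0.1, -0.4, 0.4]
grip_width: 0.0852
clock: 9.25
tool_pos: [0.6225, 0.0264, 0.2825]
eef_rot: [-0.0, 0.707, 0.707, -0.0]
force: [-0.2, -0.5, -0.0]
grip_width: 0.0855
[0.6224521  0.02691618 0.28235524] [[252.44862254 251.16351102]
 [252.2435522  152.53845116]
 [252.70574493  35.62952602]]
```

View pics/w3.png

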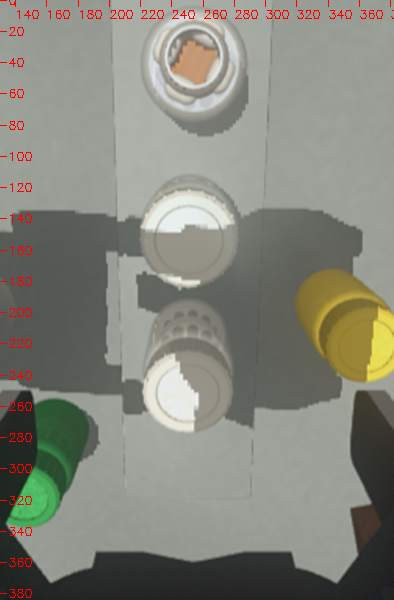

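Wrist view: all three in a line on the step; rim at (194,57), mate tops at (190,236) and (187,391) in the picture.

Run:
```python
from h import *
c=np.load("w3.npy",allow_pickle=True).item();k=1.5625
q=lambda u,v,z:onz(c,((u+.5)/k-.5+130,(v+.5)/k-.5),z).round(4)
print("c",q(194,57,.132),"b",q(190,236,.136),"a",q(187,391,.136))
for y in (300,450): pass
print("edges",q(118,200,.04),q(267,200,.04),q(124,440,.04),q(252,440,.04))
# fine crop for a careful reading
i=c["img"]; a=cv2.resize(i[0:80,200:310],None,fx=3.5,fy=3.5,interpolation=cv2.INTER_CUBIC);b=cv2.resize(i[105:285,200:310],None,fx=3.3,fy=3.3,interpolation=cv2.INTER_CUBIC)
o=np.zeros((600,760,3),np.uint8);o[:a.shape[0],:a.shape[1]]=a;o[:b.shape[0],390:390+b.shape[1]]=b;cv2.imwrite("pics/w3b.png",o)
```

```text
c [0.6234 0.1358 0.132 ] b [0.6214 0.0518 0.136 ] a [ 0.6195 -0.0345  0.136 ]
edges [0.5722 0.0601 0.04  ] [0.6727 0.06   0.04  ] [ 0.5693 -0.1229  0.04  ] [ 0.6681 -0.123   0.04  ]
```

View pics/w3b.png

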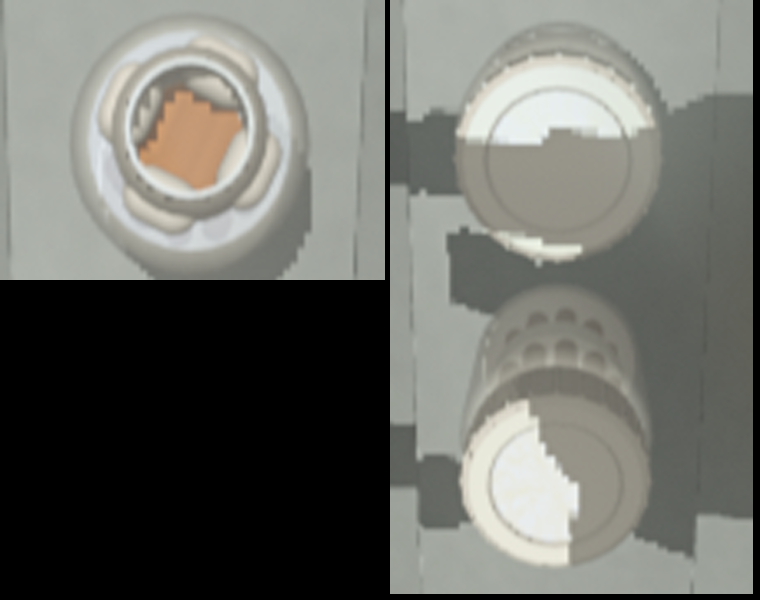

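Run:
```python
from h import *
c=np.load("w3.npy",allow_pickle=True).item()
a=onz(c,(249.8,250.55),.136);b=onz(c,(250.7,152.7),.136);p=onz(c,(254.1,35.9),.132)
print(a,b,p,"|ab|",np.linalg.norm(b-a),"|bc|",np.linalg.norm((p-b)[:2]))
d=(b-a)[:2];d/=np.linalg.norm(d);e=(p-b)[:2];print("along",e@d,"cross",d[0]*e[1]-d[1]*e[0],"yaw",np.degrees(np.arctan2(-d[0],d[1])))
```

```text
[ 0.61971225 -0.03491548  0.136     ] [0.6207748  0.05037183 0.136     ] [0.62352281 0.13611661 0.132     ] |ab| 0.08529392304525045 |bc| 0.08578880612843941
along 0.08577236206596461 cross -0.0016796316763027363 yaw -0.7137788047649763
```

Spacing is 85.8 mm against 85.3 mm measured for the mates, about 1.7 mm off their line, which is fine for now. Next, the cap.

```bash
python3 -m inch '[[[0.2,-0.2,0],[0,0,0]],[[0.4,-0.4,0],[0,0,0]],[[0.6,-0.6,0],[0,0,0]],[[0.8,-0.8,0.05],[0,0,0]],[[0.95,-0.95,0.1],[0,0,0]],[[1,-1,0.15],[0,0,0]],[[1,-1,0.15],[0,0,0]],[[1,-1,0.15],[0,0,0]]]'
python3 - <<'E'
from h import *
c=cam("wrist");np.save("w4.npy",c,allow_pickle=True);n=proj(c,[.422,.236,.024]);print(n,proj(c,[.45,.236,.024])-n)
g=c["img"].min(2);x,y=n.astype(int);g=g[y-50:y+50,x-50:x+50]
t,m=cv2.threshold(g,0,255,cv2.THRESH_OTSU);_,_,st,ce=cv2.connectedComponentsWithStats(m);print(t,st,ce+[x-50,y-50])
s=cam("scene");print("screwtop",onz(s,(557/1.5625,243/1.5625),.126))
crop(c,max(0,x-130),max(0,y-100),260,195,"w4.png")
E
```

```text
clock: 10.1
tool_pos: [0.4217, 0.2274, 0.2525]
eef_rot: [-0.0, 0.706, 0.708, -0.0]
force: [0.6, 0.5, -0.6]
grip_width: 0.0852
[253.44272756 153.57230111] [27.04051361  0.07700244]
135.0 [[   0   26  100   74 3755]
 [   0    0  100   82 6101]
 [  21   92   33    8  144]] [[264.75233023 178.26018642]
 [245.24684478 135.5249959 ]
 [240.30555556 199.96527778]]
screwtop [0.54302576 0.36261559 0.126     ]
```

View pics/w4.png

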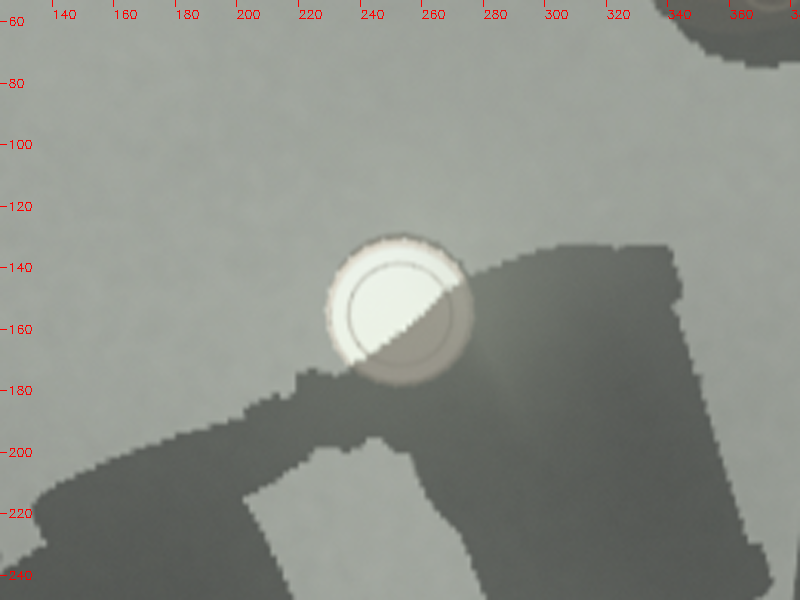

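```bash
python3 -m inch '[[[0.04,-0.002,0.15],[0,0,0]],[[0.04,-0.002,0.35],[0,0,0]],[[0.04,-0.002,0.55],[0,0,0]],[[0.04,-0.002,0.72],[0,0,0]],[[0.04,-0.002,0.85],[0,0,0]],[[0.04,-0.002,0.95],[0,0,0]],[[0.04,-0.002,0.95],[0,0,0]],[[0.04,-0.002,0.95],[0,0,0]]]'; python3 -c "
from h import *
print(row((.4213,.2354,.0225),90))"
```

```text
clock: 11.0
tool_pos: [0.4228, 0.234, 0.063]
eef_rot: [-0.0, 0.707, 0.707, -0.0]
force: [0.3, 0.7, -0.0]
grip_width: 0.0858
(array([ 0.007 , -0.0073,  0.2023]), array([-0.0001,  0.    , -0.0001]))
```

```bash
python3 -m inch '[[[0.006,-0.006,0.08],[0,0,0]],[[0.006,-0.006,0.15],[0,0,0]],[[0.006,-0.006,0.19],[0,0,0]],[[0.006,-0.006,0.2],[0,0,0]],[[0.006,-0.006,0.2],[0,0,0]],[[0.006,-0.006,0.2],[0,0,0]]]' && python3 -m inch '[[[0,0,0],[0,0,0]],[[0,0,0],[0,0,0]],[[0,0,0],[0,0,0]],[[0,0,0],[0,0,0]],[[0,0,0],[0,0,0]],[[0,0,0],[0,0,0]],[[0,0,0],[0,0,0]],[[0,0,0],[0,0,0]],[[0,0,0],[0,0,0]]]' -1 50
```

```text
clock: 11.6
tool_pos: [0.4213, 0.2356, 0.0234]
eef_rot: [0.0, 0.707, 0.707, 0.0]
force: [0.4, 0.3, -0.3]
grip_width: 0.0853
clock: 12.5
tool_pos: [0.4211, 0.2356, 0.0233]
eef_rot: [0.0, 0.707, 0.707, 0.0]
force: [-1.5, -0.9, 16.7]
grip_width: 0.049
```

```bash
python3 -m inch '[[[0,0,-0.1],[0,0,0]],[[0,0,-0.3],[0,0,0]],[[0,0,-0.5],[0,0,0]],[[0,0,-0.7],[0,0,0]],[[-0.05,0.1,-0.85],[0,0,0]],[[-0.12,0.3,-0.95],[0,0,0]],[[-0.25,0.5,-0.95],[0,0,0]],[[-0.35,0.7,-0.95],[0,0,0]],[[-0.45,0.85,-0.95],[0,0,0]],[[-0.495,0.98,-0.95],[0,0,0]],[[-0.495,0.98,-0.95],[0,0,0]],[[-0.495,0.98,-0.95],[0,0,0]]]';  python3 - <<'E'
from h import *
print(row((.6230,.1362,.162),90))
E
```

```text
clock: 13.7
tool_pos: [0.6167, 0.1364, 0.2122]
eef_rot: [-0.0, 0.707, 0.707, -0.0]
force: [-0.2, 0.8, -0.2]
grip_width: 0.0487
(array([-0.001 ,  0.0315,  0.2511]), array([-0.0006,  0.    ,  0.0001]))
```

```bash
python3 -m inch '[[[-0.001,0.0315,0.05],[0,0,0]],[[-0.001,0.0315,0.12],[0,0,0]],[[-0.001,0.0315,0.19],[0,0,0]],[[-0.001,0.0315,0.23],[0,0,0]],[[-0.001,0.0315,0.25],[0,0,0]],[[-0.001,0.0315,0.25],[0,0,0]],[[-0.001,0.0315,0.25],[0,0,0]]]';  python3 - <<'E'
from h import *
print(row((.6230,.1362,.150),90))
s=cam("scene");d=cam("side")
a=cv2.resize(s["img"][150:240,260:345],None,fx=4.6,fy=4.6,interpolation=cv2.INTER_CUBIC);b=cv2.resize(d["img"][140:255,175:265],None,fx=4.2,fy=4.2,interpolation=cv2.INTER_CUBIC)
o=np.zeros((500,800,3),np.uint8);o[:a.shape[0],:a.shape[1]]=a;o[:b.shape[0],400:400+b.shape[1]]=b[:500];cv2.imwrite("pics/x5.png",o)
E
```

```text
clock: 14.4
tool_pos: [0.6234, 0.1365, 0.163]
eef_rot: [0.0, 0.707, 0.707, 0.0]
force: [-1.2, -0.0, -0.1]
grip_width: 0.0489
(array([-0.0017, -0.0022,  0.0649]), array([ 0.0003, -0.0001,  0.0005]))
```

View pics/x5.png

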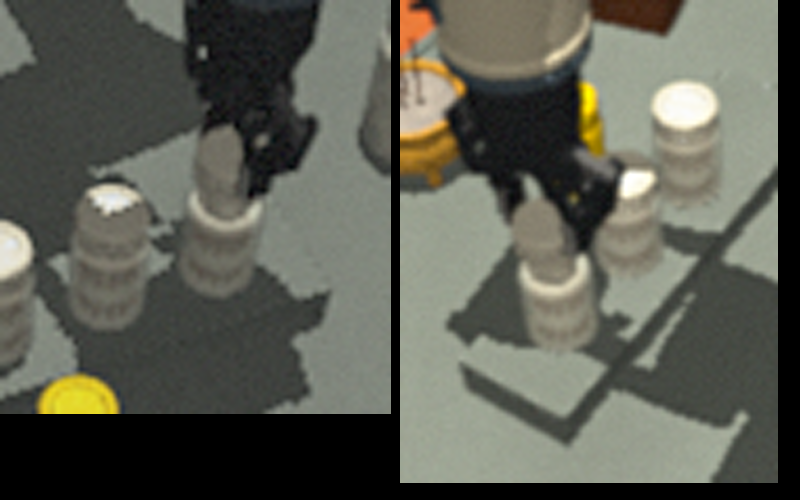

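The cap hangs over the neck in both views. I'll lower it in steps, watching the force.

```bash
python3 -m inch '[[[-0.001,-0.001,0.02],[0,0,0]],[[-0.001,-0.001,0.04],[0,0,0]],[[-0.001,-0.001,0.055],[0,0,0]],[[-0.001,-0.001,0.065],[0,0,0]],[[-0.001,-0.001,0.065],[0,0,0]],[[-0.001,-0.001,0.065],[0,0,0]]]'; python3 -m inch '[[[0,0,0.005],[0,0,0]],[[0,0,0.01],[0,0,0]],[[0,0,0.01],[0,0,0]]]';python3 -m inch '[[[0,0,0.005],[0,0,0]],[[0,0,0.01],[0,0,0]],[[0,0,0.01],[0,0,0]]]'
```

```text
clock: 15.1
tool_pos: [0.6231, 0.1362, 0.1497]
eef_rot: [-0.0, 0.707, 0.707, -0.0]
force: [0.8, 0.1, 0.2]
grip_width: 0.0484
clock: 15.4
tool_pos: [0.623, 0.1363, 0.1476]
eef_rot: [-0.0, 0.707, 0.707, -0.0]
force: [1.0, -0.3, -0.9]
grip_width: 0.0488
clock: 15.7
tool_pos: [0.6231, 0.1364, 0.1459]
eef_rot: [0.0, 0.707, 0.707, 0.0]
force: [-1.3, 0.6, 4.2]
grip_width: 0.0486
```

```bash
for i in 1 2; do python3 -m inch '[[[0,0,0.005],[0,0,0]],[[0,0,0.01],[0,0,0]],[[0,0,0.01],[0,0,0]]]' - 70 ; done
```

```text
clock: 16.0
tool_pos: [0.6231, 0.1363, 0.1438]
eef_rot: [0.0, 0.707, 0.707, 0.0]
force: [-0.4, 0.9, 2.1]
grip_width: 0.0479
clock: 16.3
tool_pos: [0.6229, 0.1362, 0.1413]
eef_rot: [-0.0, 0.707, 0.707, -0.0]
force: [0.3, -0.4, -2.7]
grip_width: 0.0481
```

```bash
for i in 1 2; do python3 -m inch '[[[0,0,0.005],[0,0,0]],[[0,0,0.01],[0,0,0]],[[0,0,0.01],[0,0,0]]]' - 70 ; done
```

```text
clock: 16.6
tool_pos: [0.6229, 0.1362, 0.1393]
eef_rot: [-0.0, 0.707, 0.707, -0.0]
force: [-0.4, 0.4, -1.2]
grip_width: 0.0478
clock: 16.9
tool_pos: [0.623, 0.1362, 0.1375]
eef_rot: [-0.0, 0.707, 0.707, -0.0]
force: [-0.0, 0.1, -2.6]
grip_width: 0.0479
```

```bash
for i in 1 2 ; do python3 -m inch '[[[0,0,0.005],[0,0,0]],[[0,0,0.008],[0,0,0]],[[0,0,0.008],[0,0,0]]]' - 70 ; done
```

```text
clock: 17.2
tool_pos: [0.6231, 0.1362, 0.1361]
eef_rot: [-0.0, 0.707, 0.707, 0.0]
force: [0.2, 0.2, -1.1]
grip_width: 0.0481
clock: 17.5
tool_pos: [0.6234, 0.1364, 0.1358]
eef_rot: [0.0, 0.707, 0.707, 0.001]
force: [-4.7, 0.9, 17.1]
grip_width: 0.048
```

The cap reached the predicted home height (TCP 0.1358 against 0.1353) with a hard stop. I'll press firmer and watch that it holds.

```bash
python3 -m inch '[[[0,0,0.002],[0,0,0]],[[0,0,0.002],[0,0,0]],[[0,0,0.002],[0,0,0]]]'; python3 -m inch '[[[0,0,0.001],[0,0,0]],[[0,0,0.001],[0,0,0]],[[0,0,0.001],[0,0,0]]]'
```

```text
clock: 17.8
tool_pos: [0.6235, 0.1364, 0.1357]
eef_rot: [0.001, 0.707, 0.707, 0.001]
force: [-6.5, 0.2, 21.6]
grip_width: 0.0483
clock: 18.1
tool_pos: [0.6236, 0.1364, 0.1358]
eef_rot: [0.001, 0.707, 0.707, 0.001]
force: [-7.1, 0.8, 23.2]
grip_width: 0.0481
```

```bash
python3 -m inch '[[[0,0,0.002],[0,0,0]],[[0,0,0.003],[0,0,0]],[[0,0,0.003],[0,0,0]],[[0,0,0.003],[0,0,0]],[[0,0,0.003],[0,0,0]],[[0,0,0.003],[0,0,0]],[[0,0,0.003],[0,0,0]],[[0,0,0.003],[0,0,0]],[[0,0,0.003],[0,0,0]],[[0,0,0.003],[0,0,0]]]';  python3 - <<'E'
from h import *
s=cam("scene");d=cam("side")
a=cv2.resize(s["img"][145:235,235:335],None,fx=4,fy=4,interpolation=cv2.INTER_CUBIC);b=cv2.resize(d["img"][140:255,170:265],None,fx=4.2,fy=4.2,interpolation=cv2.INTER_CUBIC)
o=np.zeros((500,800,3),np.uint8);o[:a.shape[0],:a.shape[1]]=a;o[:b.shape[0],400:400+b.shape[1]]=b[:500];cv2.imwrite("pics/x6.png",o)
print(env.sense()["force"],env.sense()["tool_pos"])
E
```

```text
clock: 19.1
tool_pos: [0.6237, 0.1364, 0.1357]
eef_rot: [0.001, 0.707, 0.707, 0.001]
force: [-9.0, 0.0, 32.6]
grip_width: 0.0477
[-9.29811354 -1.04206271 32.14843343] [0.62374386 0.13645093 0.13575409]
```

View pics/x6.png

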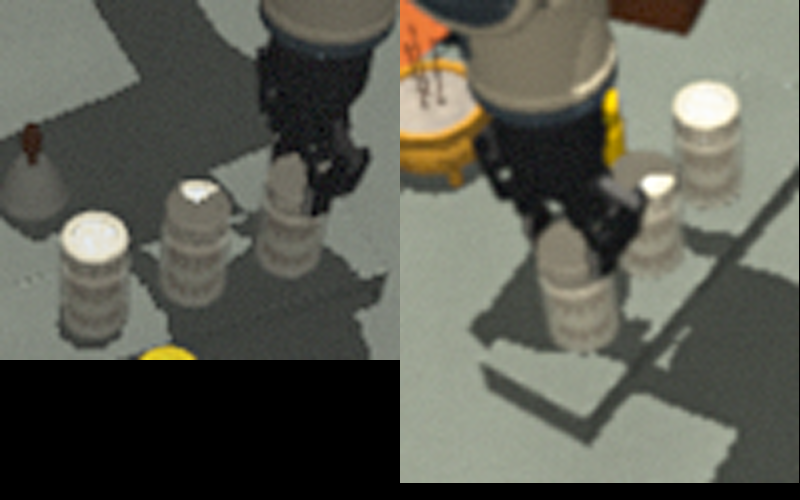

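The cap sits as low as the mates' caps in both views, the row is straight, and the push is steady at about 32 N. I'll hand in.

```bash
python3 -c "
from cell import ticket,env
print(env.sense()['force'],env.sense()['clock']);print(ticket.finish_job())"
```

```text
[-9.29811354 -1.04206271 32.14843343] 19.2
the job is handed in; nothing more can be done
None
```

The open canister now stands on the step at the left end of the row. Its cap is pressed home, and I handed in at 19.2 s with the gripper still holding the cap and pressing down at about 32 N.

- **Row:** the canister is about 85.8 mm from its neighbour; the two mates measured 85.3 mm apart the same way. It was about 1.7 mm off their line when I measured it after release. I left that uncorrected and did not re-measure it after pressing.
- **Cap:** it met the beads at about the expected height, then came to a hard stop with the tool at 0.1358 m (0.1353 m expected). In the last pictures it sits level with the mates' caps.
- **Disagreements:** I did not record a clear 10 N peak at the click; the highest reading on the way through was 4 N, taken between steps. I judge the cap home from its height and the pictures. While pressing there was also about 9 N of sideways force along x.
- **Other objects:** I noticed nothing else moved, but I did not check every item again at the end.

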